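# Safe pan handles, then the full sugar cartons to the tea tray

## Robot

A 6-joint arm with a two-finger parallel gripper is mounted at the origin on the work surface. World frame = base frame: x ahead of the robot, y to its left, z up, the work surface at z = 0. Lengths are in m, angles in rad, forces in N, time in s.
With the tool pointing down it reaches from about 0.35 to 0.85 m from the base axis. Payload 8.1 kg.
Tool frame: the origin (TCP) lies between the finger pads; the fingertips stand 11 mm ahead of it and the grasp point (between the pads) lies 8 mm behind it; y points along the fingers, x is the direction in which the jaws open and shut, and the axes are right-handed (so a half turn about y gives the same grasp; the last joint's range is limited). The gripper opens to 93 mm and grips with 3 to 60 N. Pads are 15 mm wide; open, the fingers measure 128 mm over their backs; the gripper's body (75 mm by 188 mm) begins 65 mm behind the grasp point.
Start: joints at [-1.246, 0.13, 1.488, -0, 1.523, -0.085], TCP at [0.239, -0.55, 0.23] pointing down, gripper open.
Joint ranges: [-2.96, 2.96], [-0.89, 2.26], [0.02, 2.5], [-1.34, 4.48], [0, 2.73], [-2.66, 2.66]. Speed limits (rad/s): [2.39, 2.39, 2.79, 3.14, 3.14, 3.14].

## Interface

Orientations are given as a rotation vector (axis times angle).
In Python, from plant import readout, optics, robot gives the robot as it stands.
- The arm moves only by the shell command python3 -m creep 'ROWS' [FORCE]. ROWS is JSON, a list that holds one entry, the list of rows, each a list of 7 numbers: the closure, from 0 (fully open) to 1 (shut), then the shift along the tool's x, y, z in cm, then the turn, a rotation vector about the tool's x, y, z in degrees. In form: [[[grip, x, y, z, wx, wy, wz], ...]]. A call has exactly 8 rows; each row shifts and turns the pose as measured when the row begins, along the tool's axes as they then stand; what a row does not reach is not made up. A row lasts 1/10 s, in which the tool goes at most 50 mm and 8.59 degrees, less where a joint would pass 70% of its speed; a pose out of reach is approached as far as the arm can. A call is refused whole if a number of a shift passes 5 or a number of a turn 8.59, either way. A call with a gripper value outside its range is refused whole. The fingers move at their own pace and stop on an object; FORCE is the grip in N (left out, the last holds). Time passes only in rows, so rows that do not move let the fingers close, or fill a call up. It gives the time, the measured TCP pose, the force and the opening at its end, in the units of the state.
- readout.read_state(): the state, without advancing time (a new reading comes with each control period).
- optics.read_camera(name): name is "scene" or "top" or "wrist"; returns a dict with "frame" (420x560x3 uint8, red, green, blue), "depth" (420x560 float32, m along the optical axis (not along the pixel's ray), 0 where there is no reading), "intrinsics" (3x3 intrinsics, pixels), "R" (3x3) and "t" (3): a world point X has camera coordinates R X + t. Camera axes: x right, y down, z forward; pixel columns grow to the right and rows downward; lengths in m; the calibration is good to about 2 mm. The wrist camera is an equidistant fisheye: a pixel r from the principal point sees the ray r / f radians off the axis. A picture is of the moment at which its call begins.
- robot.close_job(): hands the job in, once; it reports no verdict.
The state is a dict: "t": time; "q": joint angles; "dq": joint speeds; "joint_torque": joint torques, N m; "tool_pos": TCP position; "orientation": TCP orientation; "force": force on the tool from outside, world axes, zero at the start; "wrist_torque": the same for the moment, N m; "opening": finger opening in m.
Only numpy, scipy, OpenCV 4.12 (cv2) and the standard library are available. Lean on these libraries where they do the work, as an engineer would, in place of code of your own. Each camera call takes 0.05 s, during which the arm holds its last target. There are 200 camera calls.

## Task

Get the storeroom's tea corner ready for the break. One pan's handle lies across the other pan and the other handle sticks out past the hob's side towards the serving tray: before putting anything on the tray, swing both handles round so that each points straight to the back of the hob, sliding each pan without lifting it off the glass and leaving it centred on a cooking zone. Then lift the identical closed sugar cartons in turn to feel which are full, stand every full one upright on the tray and leave the empty ones standing on the table away from the tray, without knocking over the mug or the bottle.

Things in the scene. Friction and masses are not known exactly. Their poses are not given: they have to be found in the camera images.
- hob: White tabletop hob with a flat black glass top, 360 mm deep (x), 430 mm wide (y), top 60 mm above the table, fixed. Origin: centre of its underside. Its own +x axis points to its back, away from the two control knobs on its front face (the front is the robot's side); +y is its left side. It may be slightly turned on the table.
- zone_left (a point): Centre of the left cooking zone (marked circle 172 mm across, flush with the glass), on the hob's top: 55 mm to the front of the hob's centre and 115 mm to its left.
- zone_right (a point): Centre of the right cooking zone, the same circle, 55 mm to the front and 115 mm to the right.
- saucepan: Saucepan, the larger pan, steel, 148 mm across, 76 mm high, about 750 g, loose on the hob: it slides and turns when its handle is held and moved level. Origin: centre of its underside; own x runs along its one long handle. Handle: level pale wooden bar 20 mm wide, 16 mm thick, middle line 98 mm above the underside, 90 to 215 mm from the centre, higher than both pans' rims.
- saucepan_grip (a point): Point on the middle line of the saucepan's handle, 135 mm from the pan's centre: a good place to hold it from above.
- saucepan_tip (a point): Outer end of the saucepan's handle, 215 mm from the pan's centre.
- milk_pan: Milk pan, the smaller pan, steel, 128 mm across, 66 mm high, about 600 g, loose on the hob: it slides and turns when its handle is held and moved level. Origin: centre of its underside; own x runs along its one long handle. Handle: level pale wooden bar 20 mm wide, 16 mm thick, middle line 98 mm above the underside, 90 to 215 mm from the centre, higher than both pans' rims.
- milk_pan_grip (a point): Point on the middle line of the milk pan's handle, 135 mm from the pan's centre.
- milk_pan_tip (a point): Outer end of the milk pan's handle, 215 mm from the pan's centre.
- tray: Wooden serving tray lying left of the hob, fixed, 220 mm (x) by 180 mm (y), floor 5 mm thick, with a lip 6 mm wide all round that stands 11 mm above the table. Origin: centre of its underside.
- carton1: One of four or five identical closed cardboard sugar cartons standing right of the hob (absent ones read None), 56 mm (own x) by 66 mm (own y) by 60 mm high. Origin: centre of its underside. A full one weighs about 320 g, an empty one about 60 g; they look the same. One or two of those present are full, two or three empty.
- carton2: One of four or five identical closed cardboard sugar cartons standing right of the hob (absent ones read None), 56 mm (own x) by 66 mm (own y) by 60 mm high. Origin: centre of its underside. A full one weighs about 320 g, an empty one about 60 g; they look the same. One or two of those present are full, two or three empty.
- carton3: One of four or five identical closed cardboard sugar cartons standing right of the hob (absent ones read None), 56 mm (own x) by 66 mm (own y) by 60 mm high. Origin: centre of its underside. A full one weighs about 320 g, an empty one about 60 g; they look the same. One or two of those present are full, two or three empty.
- carton4: One of four or five identical closed cardboard sugar cartons standing right of the hob (absent ones read None), 56 mm (own x) by 66 mm (own y) by 60 mm high. Origin: centre of its underside. A full one weighs about 320 g, an empty one about 60 g; they look the same. One or two of those present are full, two or three empty.
- carton5: One of four or five identical closed cardboard sugar cartons standing right of the hob (absent ones read None), 56 mm (own x) by 66 mm (own y) by 60 mm high. Origin: centre of its underside. A full one weighs about 320 g, an empty one about 60 g; they look the same. One or two of those present are full, two or three empty.
- mug: White mug, 76 mm across, 90 mm high, behind the tray; a bystander. Origin: centre of its underside.
- bottle: White bottle, 52 mm across, 150 mm high, behind the cartons; a bystander. Origin: centre of its underside.
There are look-alikes about, which are no part of the job. Leave any blue or purple look-alike of the carton2 alone.

How it is judged:
On the way, in this order (a step that is already met when the one before it is completed fails the run):
1. both pan handles point to the back of the hob, each pan centred on a zone (angle between the x axis of each of saucepan, milk_pan and the x axis of hob, either way round below 0.3 rad and x of each of saucepan_tip, milk_pan_tip in the frame of hob above 0.08 m and (horizontal distance between saucepan and zone_left below 0.025 m or horizontal distance between saucepan and zone_right below 0.025 m) and angle between each of saucepan, milk_pan's own z axis and vertical below 0.08 rad and height (world z) of each of saucepan, milk_pan below 0.066 m and linear speed of each of saucepan, milk_pan below 0.02 m/s and angular speed of each of saucepan, milk_pan below 0.2 rad/s and (horizontal distance between milk_pan and zone_left below 0.025 m or horizontal distance between milk_pan and zone_right below 0.025 m)), for 0.2 s.
2. every full carton (told by the force it rests with) stands on the tray, every empty one on the table (((x of carton1 in the frame of tray between -0.09 and 0.09 m and y of carton1 in the frame of tray between -0.07 and 0.07 m and height (world z) of carton1 between 0.002 and 0.009 m and angle between carton1's own z axis and vertical below 0.08 rad and linear speed of carton1 below 0.02 m/s and angular speed of carton1 below 0.2 rad/s and contact force between carton1 and anything else above 2 N) or ((y of carton1 in the frame of tray below -0.13 m or x of carton1 in the frame of tray below -0.15 m or x of carton1 in the frame of tray above 0.15 m or y of carton1 in the frame of tray above 0.13 m) and height (world z) of carton1 below 0.006 m and angle between carton1's own z axis and vertical below 0.08 rad and linear speed of carton1 below 0.02 m/s and angular speed of carton1 below 0.2 rad/s and contact force between carton1 and anything else between 0.2 and 1.5 N)) and ((x of carton2 in the frame of tray between -0.09 and 0.09 m and y of carton2 in the frame of tray between -0.07 and 0.07 m and height (world z) of carton2 between 0.002 and 0.009 m and angle between carton2's own z axis and vertical below 0.08 rad and linear speed of carton2 below 0.02 m/s and angular speed of carton2 below 0.2 rad/s and contact force between carton2 and anything else above 2 N) or ((y of carton2 in the frame of tray below -0.13 m or x of carton2 in the frame of tray below -0.15 m or x of carton2 in the frame of tray above 0.15 m or y of carton2 in the frame of tray above 0.13 m) and height (world z) of carton2 below 0.006 m and angle between carton2's own z axis and vertical below 0.08 rad and linear speed of carton2 below 0.02 m/s and angular speed of carton2 below 0.2 rad/s and contact force between carton2 and anything else between 0.2 and 1.5 N)) and ((x of carton3 in the frame of tray between -0.09 and 0.09 m and y of carton3 in the frame of tray between -0.07 and 0.07 m and height (world z) of carton3 between 0.002 and 0.009 m and angle between carton3's own z axis and vertical below 0.08 rad and linear speed of carton3 below 0.02 m/s and angular speed of carton3 below 0.2 rad/s and contact force between carton3 and anything else above 2 N) or ((y of carton3 in the frame of tray below -0.13 m or x of carton3 in the frame of tray below -0.15 m or x of carton3 in the frame of tray above 0.15 m or y of carton3 in the frame of tray above 0.13 m) and height (world z) of carton3 below 0.006 m and angle between carton3's own z axis and vertical below 0.08 rad and linear speed of carton3 below 0.02 m/s and angular speed of carton3 below 0.2 rad/s and contact force between carton3 and anything else between 0.2 and 1.5 N)) and ((x of carton4 in the frame of tray between -0.09 and 0.09 m and y of carton4 in the frame of tray between -0.07 and 0.07 m and height (world z) of carton4 between 0.002 and 0.009 m and angle between carton4's own z axis and vertical below 0.08 rad and linear speed of carton4 below 0.02 m/s and angular speed of carton4 below 0.2 rad/s and contact force between carton4 and anything else above 2 N) or ((y of carton4 in the frame of tray below -0.13 m or x of carton4 in the frame of tray below -0.15 m or x of carton4 in the frame of tray above 0.15 m or y of carton4 in the frame of tray above 0.13 m) and height (world z) of carton4 below 0.006 m and angle between carton4's own z axis and vertical below 0.08 rad and linear speed of carton4 below 0.02 m/s and angular speed of carton4 below 0.2 rad/s and contact force between carton4 and anything else between 0.2 and 1.5 N)) and ((x of carton5 in the frame of tray between -0.09 and 0.09 m and y of carton5 in the frame of tray between -0.07 and 0.07 m and height (world z) of carton5 between 0.002 and 0.009 m and angle between carton5's own z axis and vertical below 0.08 rad and linear speed of carton5 below 0.02 m/s and angular speed of carton5 below 0.2 rad/s and contact force between carton5 and anything else above 2 N) or ((y of carton5 in the frame of tray below -0.13 m or x of carton5 in the frame of tray below -0.15 m or x of carton5 in the frame of tray above 0.15 m or y of carton5 in the frame of tray above 0.13 m) and height (world z) of carton5 below 0.006 m and angle between carton5's own z axis and vertical below 0.08 rad and linear speed of carton5 below 0.02 m/s and angular speed of carton5 below 0.2 rad/s and contact force between carton5 and anything else between 0.2 and 1.5 N))), for 0.2 s.
At the end, for the whole second after the job is handed in: Handles point to the hob's back within 0.3 rad, pans flat, within 25 mm of a zone's centre; every full carton upright (0.08 rad) on the tray's floor inside its lip (centre within 90 by 70 mm of the tray's); every empty one upright on the table, its centre clear of the tray; all at rest (all of step 1 and all of step 2); the robot touches nothing.
It fails at once if a pan is lifted more than 30 mm off the hob (height (world z) of any of saucepan, milk_pan above 0.09 m).
It fails at once if the mug or the bottle is knocked over (angle between any of mug, bottle's own z axis and vertical above 0.7 rad).
Of carton1, carton2, carton3, carton4, carton5 only 4 to 5 are there at a start; the rules pass over those that are not, and their reading is None.
At some moment in a run one of carton1, carton2, carton3, carton4, carton5, saucepan, milk_pan may be knocked a few centimetres aside while the robot is not near it.
It also fails if it takes over 200 s, if anything falls off the work surface, if the arm or the gripper's body presses on something with over 40 N, if the wrist force passes 120 N, or if a joint passes its speed limit or range.

## Working session

There is one attempt and no reset: what is moved stays moved. The work goes in short steps, Python scripts to look and compute and a shell command to move; the robot and the scene stay as the last step left them, time stands still between calls to the robot, and variables do not carry over. Pictures are saved under pics/ and viewed, about 12 in all and at most 16, crops included, and the job is handed in when it is done.

```bash
ls; mkdir -p pics; python3 - <<'E'
from plant import readout, optics
import cv2,numpy as np
print(readout.read_state())
for n in ("scene","top"):
    c=optics.read_camera(n); cv2.imwrite(f"pics/{n}0.png",c["frame"][:,:,::-1]); print(n,c["intrinsics"],c["R"],c["t"])
    np.savez(f"{n}0.npz",**c)
E
```

```text
pics
{'t': 0.0, 'q': array([-1.24639476e+00,  1.31131101e-01,  1.48927339e+00,  1.89055351e-06,
        1.52298894e+00, -8.54169387e-02]), 'dq': array([ 0.00203758, -0.00057776, -0.00175176,  0.00167081, -0.00064317,
       -0.00040917]), 'joint_torque': array([ 2.65429990e-03, -5.59828234e+01, -4.91760135e+01,  7.70307728e-02,
        3.55269166e-02, -1.08638142e-04]), 'tool_pos': array([ 0.23890387, -0.54979434,  0.22860862]), 'orientation': array([-1.37451376,  0.90326344, -0.90093615]), 'force': array([-0.58409317,  0.18887714,  1.12735152]), 'wrist_torque': array([ 0.01643836, -0.00219331, -0.02479993]), 'opening': 0.09297480600088341}
scene [[405.39209248   0.         277.85510158]
 [  0.         405.39209248 213.60002903]
 [  0.           0.           1.        ]] [[-0.40640606  0.91366419  0.0072014 ]
 [ 0.79220421  0.35628467 -0.49545305]
 [-0.45524346 -0.19565014 -0.86860487]] [ 0.27798883 -0.40480826  1.48900973]
top [[513.50239408   0.         279.34765349]
 [  0.         513.50239408 208.73897133]
 [  0.           0.           1.        ]] [[ 0.01952181 -0.99975833  0.01010821]
 [-0.98148398 -0.02108984 -0.19037967]
 [ 0.19054684 -0.00620448 -0.9816585 ]] [-0.07375429  0.62325324  1.6301006 ]
```

View pics/scene0.png

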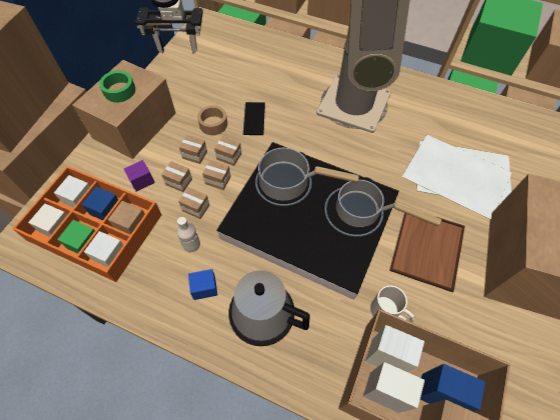

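View pics/top0.png

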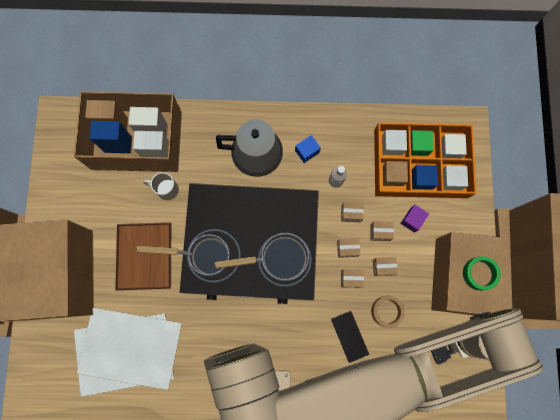

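```bash
python3 - <<'E'
from plant import readout
from scipy.spatial.transform import Rotation as R
print(R.from_rotvec(readout.read_state()["orientation"]).as_matrix().round(3))
E
```

```text
[[ 0.398 -0.001  0.917]
 [-0.917  0.002  0.398]
 [-0.002 -1.     0.   ]]
```

Top view: pan centres (211,256) and (285,259), with the handles pointing left. The milk pan's handle reaches (138,250), towards the tray at (143,256). Carton candidates, brown with a white stripe, are at (353,212), (383,231), (349,247), (386,266) and (353,279). Look-alikes are blue (307,149), purple (416,218), and the boxes' contents; I'm leaving all of those alone.

```bash
cat > h.py <<'E'
import numpy as np, cv2, sys
from scipy import ndimage, optimize
from plant import readout, optics
from scipy.spatial.transform import Rotation
def cloud(c):
    K=c["intrinsics"]; d=c["depth"]; v,u=np.mgrid[:d.shape[0],:d.shape[1]]
    P=np.stack([(u-K[0,2])/K[0,0]*d,(v-K[1,2])/K[1,1]*d,d],-1)-c["t"]
    W=P@c["R"]; W[d<=0]=np.nan; return W
def clusters(W,zlo,zhi,minpx=25,box=None):
    m=(W[...,2]>zlo)&(W[...,2]<zhi)
    if box: m&=(W[...,0]>box[0])&(W[...,0]<box[1])&(W[...,1]>box[2])&(W[...,1]<box[3])
    l,n=ndimage.label(m); out=[]
    for i in range(1,n+1):
        p=W[l==i]
        if len(p)>=minpx:
            r=cv2.minAreaRect(p[:,:2].astype(np.float32)); v,u=np.where(l==i)
            out.append((len(p),np.round(r[0],3),np.round(r[1],3),round(r[2],1),np.round(np.median(p[:,2]),3),(int(u.mean()),int(v.mean())),p))
    return out
def circ(p):
    A=np.c_[2*p[:,:2],np.ones(len(p))]; s=np.linalg.lstsq(A,(p[:,:2]**2).sum(1),rcond=None)[0]
    return s[:2],np.sqrt(s[2]+s[0]**2+s[1]**2)
def tool():
    s=readout.read_state(); R=Rotation.from_rotvec(s["orientation"]).as_matrix()
    return s,s["tool_pos"],R
E
python3 - <<'E'
from h import *
for n in ("top","scene"):
    W=cloud(dict(np.load(n+"0.npz"))); print(n)
    for nm,lo,hi,box in (("handle",.152,.175,(.3,.9,-.25,.5)),("rim",.118,.142,(.3,.9,-.25,.5)),("hob",.056,.065,(.3,.9,-.2,.3)),("carton",.052,.066,(.3,.95,-.5,-.15)),("lip",.0075,.0125,(.3,.8,.15,.5)),("mugbottle",.075,.16,(.55,.9,-.4,.5))):
        for c in clusters(W,lo,hi,25,box): print(nm,*c[:-1],*(circ(c[-1]) if nm=="rim" else ()))
E
```

```text
top
handle 34 [0.893 0.487] [0.025 0.011] 84.2 0.16 (109, 116)
handle 281 [0.883 0.38 ] [0.093 0.033] 89.9 0.16 (143, 120)
handle 219 [0.781 0.365] [0.116 0.249] 34.1 0.159 (147, 149)
handle 721 [0.839 0.02 ] [0.118 0.116] 51.4 0.163 (255, 137)
handle 275 [0.85  0.477] [0.064 0.046] 0.2 0.16 (111, 130)
handle 541 [0.818 0.361] [0.065 0.092] 1.7 0.16 (147, 140)
handle 281 [0.471 0.304] [0.131 0.02 ] 87.4 0.165 (157, 249)
handle 277 [0.439 0.07 ] [0.021 0.125] 8.7 0.164 (235, 261)
rim 41 [0.857 0.291] [0.004 0.085] 89.3 0.131 (172, 131) [0.85813073 0.25533441] 0.0440518377605264
rim 75 [0.87  0.377] [0.025 0.092] 15.7 0.13 (147, 127) [0.91222365 0.37888377] 0.0503870630917494
rim 67 [0.839 0.463] [0.035 0.071] 55.2 0.13 (118, 136) [0.8474282  0.47969001] 0.02940278892303668
rim 98 [0.799 0.346] [0.05  0.105] 33.9 0.13 (154, 148) [0.82480374 0.3577387 ] 0.04413902093294267
rim 118 [ 0.801 -0.004] [0.043 0.123] 35.5 0.13 (261, 153) [0.83766963 0.02032151] 0.06291613008977386
rim 157 [0.761 0.39 ] [0.045 0.214] 12.3 0.128 (144, 159) [0.86368426 0.38841795] 0.12076144615046779
rim 144 [ 0.
[... 4358 characters left out ...]
13 0.07 ] 80.3 0.059 (113, 252)
carton 299 [ 0.847 -0.159] [0.057 0.056] 35.8 0.061 (195, 279)
lip 28 [0.563 0.305] [0.043 0.014] 18.9 0.011 (392, 264)
lip 41 [0.527 0.476] [0.053 0.01 ] 4.3 0.01 (454, 276)
lip 39 [0.575 0.351] [0.01 0.05] 4.0 0.011 (406, 274)
lip 35 [0.572 0.411] [0.01  0.037] 5.8 0.01 (427, 281)
mugbottle 352 [ 0.746 -0.251] [0.042 0.05 ] 43.2 0.105 (184, 229)
mugbottle 1390 [0.84  0.053] [0.196 0.121] 89.7 0.15 (269, 306)
mugbottle 1676 [0.752 0.343] [0.192 0.251] 32.6 0.119 (406, 329)
mugbottle 567 [0.843 0.345] [0.108 0.054] 57.3 0.125 (388, 355)
mugbottle 88 [0.885 0.336] [0.03  0.006] 0.8 0.122 (377, 371)
mugbottle 563 [0.861 0.463] [0.077 0.036] 36.6 0.125 (436, 387)
```

```bash
cat >> h.py <<'E'
def plan(wps,n,start=None):
    """wps: list of (x,y,z,yaw_of_tool_x deg); rows printed in tool axes, n rows per leg"""
    s,p,R=tool()
    for w,k in zip(wps,n):
        y0=np.degrees(np.arctan2(R[1,0],R[0,0])); dy=(w[3]-y0+180)%360-180; p0=p
        for i in range(1,k+1):
            a=np.radians(y0+dy*i/k); x=np.array([np.cos(a),np.sin(a),0]); y=np.array([0,0,-1.])
            R1=np.stack([x,y,np.cross(x,y)],1); p1=p0+(np.array(w[:3])-p0)*i/k
            print((np.r_[R.T@(p1-p)*100,np.degrees(Rotation.from_matrix(R.T@R1).as_rotvec())]).round(2).tolist()); R,p=R1,p1
def st():
    s,p,R=tool(); print("t",round(s["t"],2),"tcp",p.round(4),"yawx",round(np.degrees(np.arctan2(R[1,0],R[0,0])),2),"down",R[:,1].round(3),"F",s["force"].round(2),"open",round(s["opening"],4),"q",s["q"].round(2))
E
python3 - <<'E'
from h import *
c=dict(np.load("scene0.npz"));cv2.imwrite("pics/crop1.png",cv2.resize(c["frame"][120:290,150:470,::-1],None,fx=2.4,fy=2.4,interpolation=cv2.INTER_CUBIC))
plan([(.442,.052,.23,9.6),(.442,.052,.150,9.6)],[16,4])
E
```

```text
[-2.94, -0.0, 2.66, -0.01, -4.76, -0.09]
[-2.71, -0.01, 2.9, 0.0, -4.76, 0.0]
[-2.46, -0.01, 3.11, 0.0, -4.76, 0.0]
[-2.2, -0.01, 3.31, 0.0, -4.76, 0.0]
[-1.92, -0.01, 3.48, 0.0, -4.76, 0.0]
[-1.62, -0.01, 3.62, 0.0, -4.76, 0.0]
[-1.31, -0.01, 3.75, 0.0, -4.76, 0.0]
[-1.0, -0.01, 3.84, 0.0, -4.76, 0.0]
[-0.68, -0.01, 3.91, 0.0, -4.76, 0.0]
[-0.35, -0.01, 3.95, 0.0, -4.76, 0.0]
[-0.02, -0.01, 3.97, 0.0, -4.76, 0.0]
[0.31, -0.01, 3.96, 0.0, -4.76, 0.0]
[0.64, -0.01, 3.92, 0.0, -4.76, 0.0]
[0.96, -0.01, 3.85, 0.0, -4.76, 0.0]
[1.27, -0.01, 3.76, 0.0, -4.76, 0.0]
[1.58, -0.01, 3.64, 0.0, -4.76, 0.0]
[-0.0, 2.0, -0.0, 0.0, 0.0, 0.0]
[-0.0, 2.0, -0.0, 0.0, 0.0, 0.0]
[-0.0, 2.0, -0.0, 0.0, 0.0, 0.0]
[-0.0, 2.0, -0.0, 0.0, 0.0, 0.0]
```

View pics/crop1.png

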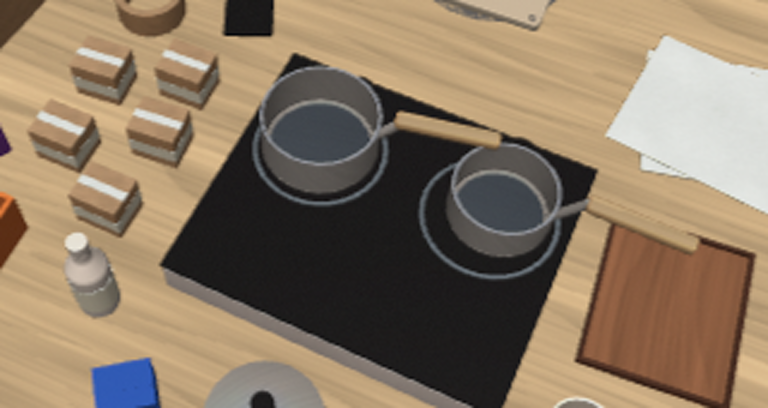

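The crop shows the larger saucepan's handle at (450,128), reaching over the milk pan. The milk pan's handle is at (640,225), near the tray, and the five striped cartons are confirmed. I start with the saucepan handle.

```bash
python3 -m creep '[[[0,-2.9,0,2.7,0,-4.8,0],[0,-2.7,0,2.9,0,-4.8,0],[0,-2.5,0,3.1,0,-4.8,0],[0,-2.2,0,3.3,0,-4.8,0],[0,-1.9,0,3.5,0,-4.8,0],[0,-1.6,0,3.6,0,-4.8,0],[0,-1.3,0,3.7,0,-4.8,0],[0,-1.0,0,3.8,0,-4.8,0]]]' 30; python3 -m creep '[[[0,-0.7,0,3.9,0,-4.8,0],[0,-0.3,0,3.9,0,-4.8,0],[0,0,0,4,0,-4.8,0],[0,0.3,0,4,0,-4.8,0],[0,0.6,0,3.9,0,-4.8,0],[0,1,0,3.8,0,-4.8,0],[0,1.3,0,3.7,0,-4.8,0],[0,1.6,0,3.6,0,-4.8,0]]]' 30; python3 -c "
from h import *
st();plan([(.442,.052,.2,9.6),(.442,.052,.15,9.6)],[4,4])"
```

```text
t: 0.9
tool_pos: [0.3366, -0.2402, 0.2238]
orientation: [-1.531, 0.376, -0.366]
force: [1.1, -0.5, -0.4]
opening: 0.0931
t: 1.7
tool_pos: [0.4271, 0.0763, 0.2243]
orientation: [-1.554, -0.173, 0.179]
force: [0.9, -0.3, 0.3]
opening: 0.0933
t 1.7 tcp [0.4271 0.0763 0.2243] yawx 12.84 down [-0.005  0.009 -1.   ] F [ 0.85 -0.31  0.34] open 0.0933 q [ 0.05 -0.33  1.93  0.01  1.55 -0.17]
[0.23, 0.6, -0.68, -0.56, 0.81, -0.17]
[0.24, 0.61, -0.67, 0.0, 0.81, 0.0]
[0.25, 0.61, -0.67, 0.0, 0.81, 0.0]
[0.26, 0.61, -0.66, 0.0, 0.81, 0.0]
[0.0, 1.25, 0.0, 0.0, 0.0, 0.0]
[0.0, 1.25, 0.0, 0.0, 0.0, 0.0]
[0.0, 1.25, 0.0, 0.0, 0.0, 0.0]
[0.0, 1.25, 0.0, 0.0, 0.0, 0.0]
```

```bash
python3 -m creep '[[[0,0.25,0.6,-0.7,-0.5,0.8,-0.2],[0,0.25,0.6,-0.7,0,0.8,0],[0,0.25,0.6,-0.7,0,0.8,0],[0,0.25,0.6,-0.6,0,0.8,0],[0,0,1.2,0,0,0,0],[0,0,1.2,0,0,0,0],[0,0,1.2,0,0,0,0],[0,0,0,0,0,0,0]]]' 30; python3 -c "
from h import *
st();plan([(.442,.052,.15,9.6)],[2])"
```

```text
t: 2.5
tool_pos: [0.4417, 0.0511, 0.1569]
orientation: [-1.565, -0.127, 0.133]
force: [-0.4, -0.3, 0.5]
opening: 0.093
t 2.5 tcp [0.4417 0.0511 0.1569] yawx 9.49 down [-0.004  0.002 -1.   ] F [-0.38 -0.29  0.51] open 0.093 q [-0.   -0.25  1.99  0.    1.41 -0.17]
[0.02, 0.35, 0.04, -0.15, -0.06, -0.21]
[0.02, 0.35, 0.04, 0.0, -0.06, 0.0]
```

```bash
python3 -m creep '[[[0,0,0.4,0.1,-0.1,0,-0.2],[0,0,0.3,0,0,0,0],[1,0,0,0,0,0,0],[1,0,0,0,0,0,0],[1,0,0,0,0,0,0],[1,0,0,0,0,0,0],[1,0,0,0,0,0,0],[1,0,0,0,0,0,0]]]' 30; python3 -c "
from h import *
st()"
```

```text
t: 3.3
tool_pos: [0.4424, 0.0527, 0.1509]
orientation: [-1.566, -0.133, 0.129]
force: [0.4, 0.1, 0.6]
opening: 0.0494
t 3.3 tcp [0.4424 0.0527 0.1509] yawx 9.55 down [ 0.003  0.001 -1.   ] F [0.36 0.09 0.57] open 0.0494 q [ 0.   -0.25  2.    0.    1.39 -0.16]
```

```bash
python3 -m creep '[[[1,0,0,0,0,0,0],[1,0,0,0,0,0,0],[1,0,0,0,0,0,0],[1,0,0,0,0,0,0],[1,0,0,0,0,0,0],[1,0,0,0,0,0,0],[1,0,0,0,0,0,0],[1,0,0,0,0,0,0]]]' 30; python3 -m creep '[[[1,0.3,0,0,0,1.5,0],[1,0.5,0,0,0,2,0],[1,0.8,0,0,0,3,0],[1,0.9,0,0,0,4,0],[1,0.9,0,0,0,4,0],[1,0.9,0,0,0,4,0],[1,0.9,0,0,0,4,0],[1,0.9,0,0,0,4,0]]]' 30; python3 -c "
from h import *
st();s,p,R=tool();print((p-.135*R[:,2])[:2])"
```

```text
t: 4.1
tool_pos: [0.4424, 0.0527, 0.1511]
orientation: [-1.566, -0.133, 0.128]
force: [0.2, -0.6, 0.4]
opening: 0.0193
t: 4.9
tool_pos: [0.5055, 0.0502, 0.1511]
orientation: [-1.556, 0.249, -0.254]
force: [-0.1, -0.6, 1.8]
opening: 0.0198
t 4.9 tcp [0.5055 0.0502 0.1511] yawx -18.34 down [ 0.003 -0.001 -1.   ] F [-0.12 -0.63  1.83] open 0.0198 q [-0.   -0.07  1.84 -0.    1.37  0.32]
[ 0.46305421 -0.07795668]
```

```bash
python3 -m creep '[[[1,0.9,0,-0.05,0,4,0],[1,0.9,0,-0.05,0,4,0],[1,0.9,0,-0.05,0,4,0],[1,0.9,0,-0.05,0,4,0],[1,0.9,0,-0.05,0,4,0],[1,0.9,0,-0.05,0,4,0],[1,0.9,0,-0.05,0,4,0],[1,0.9,0,-0.05,0,4,0]]]' 30;  python3 -c "
from h import *
st();s,p,R=tool();print((p-.135*R[:,2])[:2])"
```

```text
t: 5.7
tool_pos: [0.5677, 0.0072, 0.1511]
orientation: [-1.451, 0.706, -0.713]
force: [-0.8, -0.3, 2.1]
opening: 0.0198
t 5.7 tcp [0.5677 0.0072 0.1511] yawx -52.09 down [ 0.004 -0.001 -1.   ] F [-0.8  -0.31  2.1 ] open 0.0198 q [-0.08  0.09  1.68 -0.    1.37  0.83]
[ 0.46119304 -0.07576112]
```

```bash
python3 -m creep '[[[1,1.1,0,-0.05,0,4.5,0],[1,1.1,0,-0.05,0,4.5,0],[1,1.1,0,-0.05,0,4.5,0],[1,1.1,0,-0.05,0,4.5,0],[1,1.1,0,-0.05,0,4.5,0],[1,1.1,0,-0.05,0,4.5,0],[1,1.1,0,-0.05,0,4.5,0],[1,0.7,0,0,0,3,0]]]' 30;  python3 -c "
from h import *
st();s,p,R=tool();print((p-.135*R[:,2])[:2]); plan([(.596,-.086,.151,-92)],[3])"
```

```text
t: 6.5
tool_pos: [0.5995, -0.0728, 0.1511]
orientation: [-1.219, 1.186, -1.193]
force: [-1.1, 0.7, 2.0]
opening: 0.0201
t 6.5 tcp [ 0.5995 -0.0728  0.1511] yawx -88.51 down [ 0.005 -0.001 -1.   ] F [-1.07  0.67  1.98] open 0.0201 q [-0.21  0.18  1.57  0.    1.38  1.34]
[ 0.46451133 -0.07629583]
[0.44, 0.0, -0.13, -0.26, 1.16, 0.04]
[0.44, 0.0, -0.12, 0.0, 1.16, 0.0]
[0.44, 0.0, -0.11, 0.0, 1.16, 0.0]
```

```bash
python3 -m creep '[[[1,0.45,0,-0.1,0,1.2,0],[1,0.45,0,-0.1,0,1.2,0],[1,0.4,0,-0.1,0,1,0],[1,0,0,0,0,0,0],[0.5,0,0,0,0,0,0],[0.5,0,0,0,0,0,0],[0.5,0,0,0,0,0,0],[0.5,0,0,0,0,0,0]]]' 30;  python3 -c "
from h import *
st();plan([(.596,-.086,.23,-92),(.471,.287,.23,-2.7)],[4,12])"
```

```text
t: 7.3
tool_pos: [0.5967, -0.0863, 0.1504]
orientation: [-1.188, 1.233, -1.239]
force: [-0.2, -0.7, 0.4]
opening: 0.0452
t 7.3 tcp [ 0.5967 -0.0863  0.1504] yawx -92.14 down [ 0.005 -0.    -1.   ] F [-0.17 -0.7   0.44] open 0.0452 q [-0.23  0.18  1.58  0.    1.38  1.38]
[-0.01, -1.99, -0.01, -0.27, -0.03, 0.01]
[-0.01, -1.99, -0.02, 0.0, -0.03, 0.0]
[-0.01, -1.99, -0.02, 0.0, -0.03, 0.0]
[-0.01, -1.99, -0.02, 0.0, -0.03, 0.0]
[-3.07, 0.0, -1.15, 0.0, -7.44, 0.0]
[-3.19, 0.0, -0.74, 0.0, -7.44, 0.0]
[-3.26, 0.0, -0.32, 0.0, -7.44, 0.0]
[-3.28, 0.0, 0.1, 0.0, -7.44, 0.0]
[-3.24, 0.0, 0.53, 0.0, -7.44, 0.0]
[-3.14, 0.0, 0.94, 0.0, -7.44, 0.0]
[-2.99, 0.0, 1.34, 0.0, -7.44, 0.0]
[-2.79, 0.0, 1.72, 0.0, -7.44, 0.0]
[-2.55, 0.0, 2.06, 0.0, -7.44, 0.0]
[-2.26, 0.0, 2.38, 0.0, -7.44, 0.0]
[-1.93, 0.0, 2.65, 0.0, -7.44, 0.0]
[-1.57, 0.0, 2.88, 0.0, -7.44, 0.0]
```

```bash
python3 -m creep '[[[0.4,0,-2,0,-0.3,0,0],[0.2,0,-2,0,0,0,0],[0,0,-2,0,0,0,0],[0,0,-2,0,0,0,0],[0,-3.1,0,-1.1,0,-7.4,0],[0,-3.2,0,-0.7,0,-7.4,0],[0,-3.3,0,-0.3,0,-7.4,0],[0,-3.3,0,0.1,0,-7.4,0]]]' 30; python3 -m creep '[[[0,-3.2,0,0.5,0,-7.4,0],[0,-3.1,0,0.9,0,-7.4,0],[0,-3,0,1.3,0,-7.4,0],[0,-2.8,0,1.7,0,-7.4,0],[0,-2.5,0,2,0,-7.4,0],[0,-2.2,0,2.4,0,-7.4,0],[0,-1.9,0,2.6,0,-7.4,0],[0,-1.6,0,2.9,0,-7.4,0]]]'; cat > pans.py <<'E'
from h import *
st()
for n in ("scene","top"):
    c=optics.read_camera(n); W=cloud(c); cv2.imwrite(f"pics/last_{n}.png",c["frame"][:,:,::-1])
    for nm,lo,hi in (("handle",.152,.175),("rim",.118,.142),("carton",.052,.066)):
        for k in clusters(W,lo,hi,25 if nm!="carton" else 200,(.33,.73,-.17,.42) if nm!="carton" else (.33,.7,-.5,-.2)): print(n,nm,*k[:5],*(circ(k[-1]) if nm=="rim" else ()))
E
python3 pans.py
```

```text
t: 8.1
tool_pos: [0.5541, 0.0393, 0.2327]
orientation: [-1.405, 0.843, -0.838]
force: [1.2, 0.4, -0.3]
opening: 0.093
t: 8.9
tool_pos: [0.4591, 0.2932, 0.2334]
orientation: [-1.572, 0.003, 0.002]
force: [-0.5, 0.2, 0.1]
opening: 0.0927
t 8.9 tcp [0.4591 0.2932 0.2334] yawx -0.03 down [-0.003 -0.001 -1.   ] F [-0.55  0.18  0.12] open 0.0927 q [ 0.47 -0.02  1.63  0.    1.53  0.47]
scene handle 329 [ 0.616 -0.088] [0.021 0.124] 87.0 0.166
scene handle 378 [0.473 0.302] [0.134 0.022] 87.5 0.165
scene rim 514 [ 0.464 -0.08 ] [0.147 0.146] 36.3 0.132 [ 0.46405805 -0.07987563] 0.07169508153690601
scene rim 341 [0.466 0.155] [0.127 0.128] 46.6 0.125 [0.46588923 0.15666616] 0.06241868357894303
scene carton 307 [ 0.387 -0.336] [0.07 0.06] 89.9 0.061
scene carton 326 [ 0.448 -0.414] [0.059 0.069] 4.0 0.061
scene carton 352 [ 0.507 -0.293] [0.058 0.068] 4.0 0.061
scene carton 361 [ 0.564 -0.405] [0.069 0.059] 89.8 0.061
scene carton 396 [ 0.627 -0.307] [0.069 0.058] 87.8 0.061
top handle 252 [ 0.613 -0.086] [0.02  0.124] 87.0 0.164
top handle 127 [0.469 0.268] [0.064 0.019] 86.4 0.164
top rim 95 [ 0.524 -0.083] [0.116 0.041] 84.8 0.132 [ 0.47220703 -0.07876419] 0.06269985604868582
top rim 98 [0.494 0.184] [0.044 0.118] 43.1 0.126 [0.4639426  0.16135039] 0.060591739719529435
top rim 42 [ 0.463 -0.014] [0.016 0.089] 87.4 0.134 [ 0.46070308 -0.07463091] 0.06838444235412575
top rim 64 [0.436 0.119] [0.034 0.109] 54.2 0.125 [0.46302477 0.15575439] 0.06109495266303446
top rim 47 [ 0.45  -0.141] [0.018 0.089] 80.4 0.136 [ 0.46042498 -0.08007308] 0.06947347057132089
top rim 63 [ 0.399 -0.071] [0.099 0.021] 83.9 0.135 [ 0.45795398 -0.07731829] 0.06878555572988948
top carton 324 [ 0.626 -0.304] [0.067 0.058] 89.9 0.059
top carton 336 [ 0.562 -0.402] [0.068 0.056] 88.4 0.059
top carton 335 [ 0.505 -0.291] [0.057 0.067] 3.1 0.059
top carton 332 [ 0.446 -0.411] [0.056 0.068] 2.9 0.059
top carton 341 [ 0.386 -0.334] [0.055 0.066] 0.3 0.059
```

```bash
python3 -m creep '[[[0,0.3,1,0.1,0,0.7,0],[0,0.3,1,0.1,0,0.7,0],[0,0.3,1.3,0.1,0,0.7,0],[0,0.3,1.5,0.1,0,0.6,0],[0,0,1.2,-0.5,0,0,0],[0,0,1,-0.5,0,0,0],[0,0,0.5,0,0,0,0],[0,0,0,0,0,0,0]]]' 30; python3 -c "
from h import *
st();plan([(.4715,.287,.151,-2.7)],[2])"
```

```text
t: 9.8
tool_pos: [0.4702, 0.2839, 0.1485]
orientation: [-1.574, 0.052, -0.04]
force: [-0.1, 0.1, -1.2]
opening: 0.0927
t 9.8 tcp [0.4702 0.2839 0.1485] yawx -3.34 down [-0.008 -0.004 -1.   ] F [-0.09  0.09 -1.22] open 0.0927 q [0.45 0.06 1.72 0.   1.38 0.51]
[0.05, -0.13, 0.16, 0.23, -0.32, -0.42]
[0.06, -0.13, 0.16, 0.0, -0.32, 0.0]
```

```bash
python3 -m creep '[[[0,0.1,-0.1,0.1,0.2,-0.3,-0.4],[0,0,-0.1,0.1,0,-0.3,0],[1,0,0,0,0,0,0],[1,0,0,0,0,0,0],[1,0,0,0,0,0,0],[1,0,0,0,0,0,0],[1,0,0,0,0,0,0],[1,0,0,0,0,0,0]]]' 30; python3 -m creep '[[[1,0,0,0,0,0,0],[1,0,0,0,0,0,0],[1,0,0,0,0,0,0],[1,0,0,0,0,0,0],[1,0,0,0,0,0,0],[1,0,0,0,0,0,0],[1,0,0,0,0,0,0],[1,0,0,0,0,0,0]]]' 30;python3 -m creep '[[[1,0.3,0,0,0,1.5,0],[1,0.5,0,0,0,2,0],[1,0.8,0,0,0,3,0],[1,0.95,0,-0.05,0,4,0],[1,0.95,0,-0.05,0,4,0],[1,0.95,0,-0.05,0,4,0],[1,0.95,0,-0.05,0,4,0],[1,0.95,0,-0.05,0,4,0]]]' 30; python3 -c "
from h import *
st();s,p,R=tool();print((p-.135*R[:,2])[:2])"
```

```text
t: 10.6
tool_pos: [0.4729, 0.2873, 0.1539]
orientation: [-1.568, 0.032, -0.04]
force: [-0.5, -1.1, -0.1]
opening: 0.0497
t: 11.4
tool_pos: [0.4726, 0.2873, 0.1537]
orientation: [-1.568, 0.034, -0.04]
force: [-0.7, 0.1, -0.2]
opening: 0.0199
t: 12.2
tool_pos: [0.5351, 0.2691, 0.1537]
orientation: [-1.527, 0.414, -0.42]
force: [-1.0, 0.3, 1.7]
opening: 0.0193
t 12.2 tcp [0.5351 0.2691 0.1537] yawx -30.5 down [ 0.004  0.002 -1.   ] F [-0.97  0.31  1.65] open 0.0193 q [0.38 0.17 1.59 0.   1.38 0.91]
[0.46657296 0.15275339]
```

```bash
python3 -m creep '[[[1,1,0,-0.06,0,4.2,0],[1,1,0,-0.06,0,4.2,0],[1,1,0,-0.06,0,4.2,0],[1,1,0,-0.06,0,4.2,0],[1,1,0,-0.06,0,4.2,0],[1,1,0,-0.06,0,4.2,0],[1,1,0,-0.06,0,4.2,0],[1,1,0,-0.06,0,4.2,0]]]' 30; python3 -c "
from h import *
st();s,p,R=tool();print((p-.135*R[:,2])[:2]);plan([(.604,.1445,.1537,-91)],[6])"
```

```text
t: 13.0
tool_pos: [0.5913, 0.2069, 0.1537]
orientation: [-1.374, 0.891, -0.898]
force: [0.7, 0.6, 2.2]
opening: 0.0197
t 13.0 tcp [0.5913 0.2069 0.1537] yawx -66.0 down [ 0.006  0.001 -1.   ] F [0.69 0.55 2.19] open 0.0197 q [ 0.25  0.24  1.51 -0.    1.39  1.41]
[0.46793156 0.15201066]
[1.04, 0.0, -0.23, -0.37, 4.17, 0.06]
[1.05, 0.0, -0.15, 0.0, 4.17, 0.0]
[1.06, 0.0, -0.08, 0.0, 4.17, 0.0]
[1.06, 0.0, 0.0, 0.0, 4.17, 0.0]
[1.06, 0.0, 0.08, 0.0, 4.17, 0.0]
[1.05, 0.0, 0.15, 0.0, 4.17, 0.0]
```

```bash
python3 -m creep '[[[1,1.05,0,-0.05,0,4.2,0],[1,1.05,0,-0.05,0,4.2,0],[1,1.05,0,-0.05,0,4.2,0],[1,1.05,0,-0.05,0,4.2,0],[1,1.05,0,-0.05,0,4.2,0],[1,0.8,0,-0.05,0,3,0],[1,0.3,0,0,0,1,0],[1,0,0,0,0,0,0]]]' 30; python3 -c "
from h import *
st();s,p,R=tool();print((p-.135*R[:,2])[:2]);plan([(.604,.1445,.1537,-91)],[2])"
```

```text
t: 13.8
tool_pos: [0.606, 0.1399, 0.1537]
orientation: [-1.18, 1.236, -1.249]
force: [-0.9, 0.4, 1.1]
opening: 0.0195
t 13.8 tcp [0.606  0.1399 0.1537] yawx -92.68 down [ 0.01  -0.001 -1.   ] F [-0.91  0.4   1.15] open 0.0195 q [ 0.15  0.23  1.52 -0.    1.39  1.76]
[0.47111208 0.14619019]
[-0.23, -0.0, -0.11, -0.55, -0.84, 0.03]
[-0.23, -0.0, -0.11, 0.0, -0.84, 0.0]
```

```bash
python3 -m creep '[[[0.5,0,0,0,0,0,0],[0.5,0,0,0,0,0,0],[0.5,0,0,0,0,0,0],[0.5,0,0,0,0,0,0],[0.5,0,-2,0,0,0,0],[0.3,0,-3,0,0,0,0],[0,0,-3,0,0,0,0],[0,0,-1,0,0,0,0]]]' 30; python3 -c "
from h import *
st();plan([(.627,-.17,.25,-92),(.627,-.305,.2,-90)],[8,8])"
```

```text
t: 14.6
tool_pos: [0.6029, 0.1418, 0.2423]
orientation: [-1.188, 1.237, -1.242]
force: [0.4, 1.0, -0.3]
opening: 0.0657
t 14.6 tcp [0.6029 0.1418 0.2423] yawx -92.37 down [ 0.003 -0.002 -1.   ] F [ 0.42  0.98 -0.32] open 0.0657 q [ 0.15  0.18  1.42 -0.    1.55  1.76]
[3.88, -0.09, 0.46, -0.16, -0.05, 0.08]
[3.88, -0.1, 0.46, 0.0, -0.05, 0.0]
[3.88, -0.1, 0.46, 0.0, -0.05, 0.0]
[3.88, -0.1, 0.45, 0.0, -0.05, 0.0]
[3.88, -0.1, 0.45, 0.0, -0.05, 0.0]
[3.88, -0.1, 0.45, 0.0, -0.05, 0.0]
[3.88, -0.1, 0.44, 0.0, -0.05, 0.0]
[3.88, -0.1, 0.44, 0.0, -0.05, 0.0]
[1.69, 0.63, 0.06, 0.0, -0.25, 0.0]
[1.69, 0.63, 0.05, 0.0, -0.25, 0.0]
[1.69, 0.62, 0.04, 0.0, -0.25, 0.0]
[1.69, 0.63, 0.04, 0.0, -0.25, 0.0]
[1.69, 0.63, 0.03, 0.0, -0.25, 0.0]
[1.69, 0.62, 0.02, 0.0, -0.25, 0.0]
[1.69, 0.63, 0.01, 0.0, -0.25, 0.0]
[1.69, 0.63, 0.01, 0.0, -0.25, 0.0]
```

```bash
python3 -m creep '[[[0,3.9,0,0.4,-0.2,0,0],[0,3.9,0,0.4,0,0,0],[0,3.9,0,0.4,0,0,0],[0,3.9,0,0.4,0,0,0],[0,3.9,0,0.4,0,0,0],[0,3.9,0,0.4,0,0,0],[0,3.9,0,0.4,0,0,0],[0,3.9,0,0.4,0,0,0]]]'; cat > tray.py <<'E'
from h import *
for n in ("scene","top"):
    c=optics.read_camera(n); W=cloud(c); hsv=cv2.cvtColor(c["frame"],cv2.COLOR_RGB2HSV)
    m=(W[...,0]>.3)&(W[...,0]<.66)&(W[...,1]>.22)&(W[...,1]<.55)&(W[...,2]<.03)&(hsv[...,2]<140)&(hsv[...,1]>60)
    m=cv2.morphologyEx(m.astype(np.uint8),cv2.MORPH_OPEN,np.ones((3,3)))
    l,k=ndimage.label(m); i=np.argmax(np.bincount(l[l>0])); p=W[l==i]
    print(n,"tray",i and len(p),cv2.minAreaRect(p[:,:2].astype(np.float32)),np.median(p[:,2]))
E
python3 pans.py; python3 tray.py
```

```text
t: 15.4
tool_pos: [0.6242, -0.1745, 0.2389]
orientation: [-1.194, 1.231, -1.229]
force: [0.0, 0.6, 0.4]
opening: 0.0931
t 15.4 tcp [ 0.6242 -0.1745  0.2389] yawx -91.64 down [ 0.001  0.002 -1.   ] F [0.03 0.64 0.39] open 0.0931 q [-0.35  0.26  1.33  0.    1.56  1.25]
scene handle 327 [ 0.616 -0.088] [0.021 0.124] 87.5 0.166
scene handle 361 [0.626 0.138] [0.02  0.126] 86.7 0.166
scene rim 505 [ 0.464 -0.08 ] [0.149 0.146] 28.5 0.132 [ 0.46409332 -0.07995288] 0.07166295629874836
scene rim 304 [0.475 0.146] [0.127 0.126] 46.2 0.125 [0.47531197 0.14643306] 0.061663786879580566
scene carton 368 [ 0.564 -0.405] [0.068 0.061] 88.9 0.06
scene carton 396 [ 0.628 -0.306] [0.068 0.058] 87.6 0.061
top handle 263 [0.622 0.14 ] [0.021 0.13 ] 87.1 0.165
top handle 66 [ 0.641 -0.083] [0.011 0.064] 85.9 0.164
top rim 97 [0.514 0.166] [0.055 0.119] 24.6 0.126 [0.4839302  0.15048452] 0.05581372967706748
top rim 39 [ 0.499 -0.021] [0.01  0.065] 55.6 0.135 [ 0.47059737 -0.06470549] 0.05569666855477803
top rim 64 [0.43  0.165] [0.111 0.034] 71.2 0.125 [0.47234395 0.14899575] 0.060972493001568755
top carton 334 [ 0.563 -0.402] [0.067 0.058] 89.4 0.059
top carton 333 [ 0.505 -0.291] [0.056 0.067] 2.3 0.06
top carton 332 [ 0.446 -0.411] [0.056 0.068] 1.7 0.059
top carton 350 [ 0.386 -0.334] [0.054 0.067] 0.9 0.059
scene tray 1337 ((0.4664568603038788, 0.3879362940788269), (0.22518032789230347, 0.1851019710302353), 3.3488998413085938) 0.008303310872162784
top tray 3707 ((0.4677507281303406, 0.389821320772171), (0.22470347583293915, 0.18808625638484955), 3.407649278640747) 0.005530755571425174
```

```bash
python3 -m creep '[[[0,2.2,0.6,0,0,-0.2,0],[0,2.2,0.6,0,0,-0.2,0],[0,2.2,0.6,0,0,-0.2,0],[0,2.2,0.6,0,0,-0.2,0],[0,2.2,0.6,0,0,-0.2,0],[0,1.5,0.6,0,0,-0.2,0],[0,0.4,0.6,0,0,0,0],[0,0,0.6,0,0,0,0]]]'; python3 -c "
from h import *
st();plan([(.627,-.305,.18,-90),(.627,-.305,.033,-90)],[2,6])"
```

```text
t: 16.4
tool_pos: [0.6253, -0.2929, 0.1871]
orientation: [-1.206, 1.207, -1.201]
force: [0.6, 0.4, 0.3]
opening: 0.0929
t 16.4 tcp [ 0.6253 -0.2929  0.1871] yawx -89.67 down [ 0.001  0.007 -1.   ] F [0.56 0.44 0.33] open 0.0929 q [-0.52  0.4   1.25  0.01  1.49  1.05]
[0.61, 0.35, 0.08, -0.07, 0.16, -0.37]
[0.61, 0.35, 0.08, 0.0, 0.16, 0.0]
[0.0, 2.45, 0.0, 0.0, 0.0, 0.0]
[0.0, 2.45, 0.0, 0.0, 0.0, 0.0]
[0.0, 2.45, 0.0, 0.0, 0.0, 0.0]
[0.0, 2.45, 0.0, 0.0, 0.0, 0.0]
[0.0, 2.45, 0.0, 0.0, 0.0, 0.0]
[0.0, 2.45, 0.0, 0.0, 0.0, 0.0]
```

```bash
python3 -m creep '[[[0,0.6,0.3,0.1,0,0.2,-0.4],[0,0.6,0.3,0.1,0,0,0],[0,0,0.2,0,0,0,0],[0,0,2.5,0,0,0,0],[0,0,2.5,0,0,0,0],[0,0,2.5,0,0,0,0],[0,0,2,0,0,0,0],[0,0,1.5,0,0,0,0]]]'; python3 -c "
from h import *
st();plan([(.627,-.305,.033,-90)],[2])"
```

```text
t: 17.2
tool_pos: [0.6323, -0.3029, 0.0696]
orientation: [-1.208, 1.196, -1.212]
force: [-0.5, 0.2, -0.5]
opening: 0.0931
t 17.2 tcp [ 0.6323 -0.3029  0.0696] yawx -89.66 down [ 0.009 -0.004 -1.   ] F [-0.53  0.23 -0.5 ] open 0.0931 q [-0.52  0.5   1.33  0.    1.29  1.04]
[0.09, 1.83, -0.28, -0.54, 0.17, 0.25]
[0.1, 1.83, -0.27, 0.0, 0.17, 0.0]
```

```bash
python3 -m creep '[[[0,0.1,1.3,-0.3,-0.5,0.2,0.2],[0,0.1,1.2,-0.2,0,0.2,0],[0,0,0.9,0,0,0,0],[0,0,0.2,0,0,0,0],[1,0,0,0,0,0,0],[1,0,0,0,0,0,0],[1,0,0,0,0,0,0],[1,0,0,0,0,0,0]]]' 20; python3 -c "
from h import *
st()"
```

```text
t: 18.0
tool_pos: [0.628, -0.3054, 0.0322]
orientation: [-1.208, 1.209, -1.212]
force: [0.4, 0.4, -2.8]
opening: 0.0665
t 18.0 tcp [ 0.628  -0.3054  0.0322] yawx -90.08 down [ 0.001 -0.001 -1.   ] F [ 0.45  0.38 -2.79] open 0.0665 q [-0.53  0.54  1.35 -0.    1.24  1.05]
```

```bash
cat > weigh.py <<'E'
from h import *
F=[]
for i in range(4):
    optics.read_camera("wrist"); F.append(readout.read_state()["force"])
st(); print("mean F",np.mean(F,0).round(2),"sd",np.std(F,0).round(2))
E
python3 -m creep '[[[1,0,0,0,0,0,0],[1,0,0,0,0,0,0],[1,0,-0.5,0,0,0,0],[1,0,-1,0,0,0,0],[1,0,-1,0,0,0,0],[1,0,-0.5,0,0,0,0],[1,0,0,0,0,0,0],[1,0,0,0,0,0,0]]]' 20; python3 weigh.py
```

```text
t: 18.8
tool_pos: [0.6277, -0.3051, 0.0651]
orientation: [-1.209, 1.209, -1.211]
force: [-0.1, -0.3, -4.4]
opening: 0.0661
t 19.0 tcp [ 0.6272 -0.3048  0.0642] yawx -90.08 down [-0. -0. -1.] F [-0.39  0.1  -3.03] open 0.0659 q [-0.53  0.51  1.34 -0.    1.3   1.05]
mean F [-0.21 -0.25 -3.39] sd [0.21 0.25 0.54]
```

```bash
python3 -m creep '[[[1,0,-2,0,0,0,0],[1,0,-3,0,0,0,0],[1,0,-3.5,0,0,0,0],[1,0,-3.5,0,0,0,0],[1,0,-3.5,0,0,0,0],[1,0,-3,0,0,0,0],[1,0,-1.5,0,0,0,0],[1,0,0,0,0,0,0]]]' 30; python3 -c "
from h import *
st();plan([(.512,.392,.26,-86.6)],[20])"
```

```text
t: 19.8
tool_pos: [0.6245, -0.3032, 0.2634]
orientation: [-1.212, 1.222, -1.2]
force: [-0.4, 0.7, -3.7]
opening: 0.066
t 19.8 tcp [ 0.6245 -0.3032  0.2634] yawx -90.08 down [-0.012  0.006 -1.   ] F [-0.38  0.66 -3.69] open 0.066 q [-0.53  0.39  1.12 -0.    1.64  1.05]
[-3.48, 0.05, -0.57, 0.67, -0.17, -0.36]
[-3.48, 0.02, -0.56, 0.0, -0.17, 0.0]
[-3.48, 0.02, -0.55, 0.0, -0.17, 0.0]
[-3.48, 0.02, -0.54, 0.0, -0.17, 0.0]
[-3.48, 0.02, -0.53, 0.0, -0.17, 0.0]
[-3.48, 0.02, -0.51, 0.0, -0.17, 0.0]
[-3.49, 0.02, -0.5, 0.0, -0.17, 0.0]
[-3.49, 0.02, -0.49, 0.0, -0.17, 0.0]
[-3.49, 0.02, -0.48, 0.0, -0.17, 0.0]
[-3.49, 0.02, -0.47, 0.0, -0.17, 0.0]
[-3.49, 0.02, -0.46, 0.0, -0.17, 0.0]
[-3.49, 0.02, -0.45, 0.0, -0.17, 0.0]
[-3.49, 0.02, -0.44, 0.0, -0.17, 0.0]
[-3.5, 0.02, -0.43, 0.0, -0.17, 0.0]
[-3.5, 0.02, -0.42, 0.0, -0.17, 0.0]
[-3.5, 0.02, -0.41, 0.0, -0.17, 0.0]
[-3.5, 0.02, -0.4, 0.0, -0.17, 0.0]
[-3.5, 0.02, -0.39, 0.0, -0.17, 0.0]
[-3.5, 0.02, -0.38, 0.0, -0.17, 0.0]
[-3.5, 0.02, -0.37, 0.0, -0.17, 0.0]
```

```bash
python3 -m creep '[[[1,-2,0,-0.6,0.6,-0.2,-0.4],[1,-3.5,0,-0.6,0,-0.2,0],[1,-3.5,0,-0.6,0,-0.2,0],[1,-3.5,0,-0.5,0,-0.2,0],[1,-3.5,0,-0.5,0,-0.2,0],[1,-3.5,0,-0.5,0,-0.2,0],[1,-3.5,0,-0.5,0,-0.2,0],[1,-3.5,0,-0.5,0,-0.2,0]]]' 30; python3 -m creep '[[[1,-3.5,0,-0.5,0,-0.2,0],[1,-3.5,0,-0.5,0,-0.2,0],[1,-3.5,0,-0.5,0,-0.2,0],[1,-3.5,0,-0.5,0,-0.2,0],[1,-3.5,0,-0.4,0,-0.2,0],[1,-3.5,0,-0.4,0,-0.2,0],[1,-3.5,0,-0.4,0,-0.2,0],[1,-3.5,0,-0.4,0,-0.2,0]]]' 30;  python3 -c "
from h import *
st();plan([(.512,.392,.24,-86.6)],[8])"
```

```text
t: 20.6
tool_pos: [0.5705, -0.0332, 0.2427]
orientation: [-1.232, 1.215, -1.18]
force: [0.7, 0.2, -3.7]
opening: 0.0661
t: 21.4
tool_pos: [0.5137, 0.2557, 0.2242]
orientation: [-1.266, 1.211, -1.148]
force: [1.4, -0.1, -2.8]
opening: 0.066
t 21.4 tcp [0.5137 0.2557 0.2242] yawx -87.27 down [-0.05   0.001 -0.999] F [ 1.41 -0.07 -2.81] open 0.066 q [0.36 0.11 1.53 0.02 1.56 1.88]
[-1.7, -0.19, 0.05, 2.84, -0.08, -0.22]
[-1.7, -0.2, 0.06, 0.0, -0.08, 0.0]
[-1.7, -0.2, 0.06, 0.0, -0.08, 0.0]
[-1.7, -0.2, 0.07, 0.0, -0.08, 0.0]
[-1.7, -0.2, 0.07, 0.0, -0.08, 0.0]
[-1.7, -0.2, 0.07, 0.0, -0.08, 0.0]
[-1.7, -0.2, 0.07, 0.0, -0.08, 0.0]
[-1.7, -0.2, 0.08, 0.0, -0.08, 0.0]
```

```bash
python3 -m creep '[[[1,-1.7,-0.1,0,1,-0.1,-0.2],[1,-1.7,-0.1,0,1,-0.1,0],[1,-1.8,-0.1,0,0.8,-0.1,0],[1,-1.8,0,0,0,0,0],[1,-1.8,0,0,0,0,0],[1,-1.8,0,0,0,0,0],[1,-1.5,0,0,0,0,0],[1,-1,0,0,0,0,0]]]' 30;  python3 -c "
from h import *
st();plan([(.512,.392,.20,-86.6),(.512,.392,.045,-86.6)],[2,6])"
```

```text
t: 22.2
tool_pos: [0.4989, 0.3951, 0.2111]
orientation: [-1.255, 1.177, -1.163]
force: [0.1, 0.3, -3.6]
opening: 0.0658
t 22.2 tcp [0.4989 0.3951 0.2111] yawx -86.71 down [-0.018 -0.008 -1.   ] F [ 0.12  0.28 -3.63] open 0.0658 q [0.59 0.26 1.38 0.   1.52 2.1 ]
[0.19, 0.54, 0.66, 1.08, -0.06, 0.39]
[0.19, 0.56, 0.65, 0.0, -0.06, 0.0]
[0.0, 2.58, 0.0, 0.0, 0.0, 0.0]
[0.0, 2.58, 0.0, 0.0, 0.0, 0.0]
[0.0, 2.58, 0.0, 0.0, 0.0, 0.0]
[0.0, 2.58, 0.0, 0.0, 0.0, 0.0]
[0.0, 2.58, 0.0, 0.0, 0.0, 0.0]
[0.0, 2.58, 0.0, 0.0, 0.0, 0.0]
```

```bash
python3 -m creep '[[[1,0.2,0.6,0.6,1,0,0.4],[1,0,1,0.6,0,0,0],[1,0,2.2,0,0,0,0],[1,0,2.2,0,0,0,0],[1,0,2.2,0,0,0,0],[1,0,2.2,0,0,0,0],[1,0,1.5,0,0,0,0],[1,0,0,0,0,0,0]]]' 30;  python3 -c "
from h import *
st();plan([(.512,.392,.045,-86.6)],[4])"
```

```text
t: 23.0
tool_pos: [0.5137, 0.3959, 0.086]
orientation: [-1.237, 1.169, -1.167]
force: [-0.8, 0.3, -3.2]
opening: 0.0657
t 23.0 tcp [0.5137 0.3959 0.086 ] yawx -86.8 down [-0.002 -0.    -1.   ] F [-0.82  0.29 -3.24] open 0.0657 q [0.58 0.36 1.48 0.   1.3  2.09]
[0.1, 1.02, -0.05, 0.11, -0.05, 0.01]
[0.1, 1.02, -0.05, 0.0, -0.05, 0.0]
[0.1, 1.02, -0.05, 0.0, -0.05, 0.0]
[0.1, 1.02, -0.05, 0.0, -0.05, 0.0]
```

```bash
python3 -m creep '[[[1,0.1,1.2,0,0.1,0,0],[1,0.1,1.2,0,0,0,0],[1,0.1,1,-0.1,0,0,0],[1,0.1,0.5,-0.1,0,0,0],[1,0,0.3,0,0,0,0],[1,0,0.2,0,0,0,0],[1,0,0.1,0,0,0,0],[1,0,0,0,0,0,0]]]' 30;  python3 -c "
from h import *
st()"
```

```text
t: 23.8
tool_pos: [0.5142, 0.3927, 0.041]
orientation: [-1.23, 1.166, -1.169]
force: [-0.8, 0.0, -4.0]
opening: 0.0664
t 23.8 tcp [0.5142 0.3927 0.041 ] yawx -86.83 down [ 0.004  0.003 -1.   ] F [-0.84  0.03 -4.02] open 0.0664 q [ 0.57  0.41  1.52 -0.    1.21  2.09]
```

```bash
python3 -m creep '[[[1,0,0.2,0,-0.2,0,0.2],[1,0,0.2,0,0,0,0],[1,0,0,0,0,0,0],[0,0,0,0,0,0,0],[0,0,0,0,0,0,0],[0,0,0,0,0,0,0],[0,0,0,0,0,0,0],[0,0,-0.5,0,0,0,0]]]' 30;python3 -m creep '[[[0,0,-2,0,0,0,0],[0,0,-3,0,0,0,0],[0,0,-3.5,0,0,0,0],[0,0,-3.5,0,0,0,0],[0,0,-3.5,0,0,0,0],[0,0,-3.5,0,0,0,0],[0,0,-3,0,0,0,0],[0,0,0,0,0,0,0]]]' 30;  python3 -c "
from h import *
st();plan([(.58,-.29,.27,0)],[20])"
```

```text
t: 24.6
tool_pos: [0.5162, 0.394, 0.0448]
orientation: [-1.225, 1.169, -1.164]
force: [-0.9, 0.2, 0.5]
opening: 0.0925
t: 25.4
tool_pos: [0.5144, 0.3916, 0.2769]
orientation: [-1.224, 1.168, -1.164]
force: [0.1, 0.3, 1.5]
opening: 0.0931
t 25.4 tcp [0.5144 0.3916 0.2769] yawx -86.82 down [ 0.005  0.009 -1.   ] F [0.09 0.34 1.48] open 0.0931 q [0.57 0.23 1.29 0.   1.61 2.08]
[3.42, 0.0, 0.14, -0.36, -4.34, -0.51]
[3.42, 0.03, -0.12, 0.0, -4.34, 0.0]
[3.4, 0.03, -0.38, 0.0, -4.34, 0.0]
[3.36, 0.03, -0.64, 0.0, -4.34, 0.0]
[3.31, 0.03, -0.89, 0.0, -4.34, 0.0]
[3.23, 0.03, -1.14, 0.0, -4.34, 0.0]
[3.13, 0.03, -1.38, 0.0, -4.34, 0.0]
[3.02, 0.03, -1.61, 0.0, -4.34, 0.0]
[2.89, 0.03, -1.84, 0.0, -4.34, 0.0]
[2.74, 0.03, -2.05, 0.0, -4.34, 0.0]
[2.58, 0.03, -2.25, 0.0, -4.34, 0.0]
[2.4, 0.03, -2.44, 0.0, -4.34, 0.0]
[2.21, 0.03, -2.61, 0.0, -4.34, 0.0]
[2.01, 0.03, -2.77, 0.0, -4.34, 0.0]
[1.79, 0.03, -2.92, 0.0, -4.34, 0.0]
[1.56, 0.03, -3.04, 0.0, -4.34, 0.0]
[1.33, 0.03, -3.15, 0.0, -4.34, 0.0]
[1.09, 0.03, -3.25, 0.0, -4.34, 0.0]
[0.84, 0.03, -3.32, 0.0, -4.34, 0.0]
[0.58, 0.03, -3.37, 0.0, -4.34, 0.0]
```

```bash
python3 -m creep '[[[0,2.5,0,0,-0.3,0,-0.5],[0,4,0,0,0,0.2,0],[0,4.2,0,0,0,0.2,0],[0,4.2,0,0,0,0.2,0],[0,4.2,0,0,0,0.2,0],[0,4.2,0,0,0,0.2,0],[0,4.2,0,0,0,0.2,0],[0,4.2,0,0,0,0.2,0]]]' 20;python3 -m creep '[[[0,4.2,0,0,0,0.2,0],[0,4.2,0,0,0,0.2,0],[0,4.2,0,0,0,0.2,0],[0,4.2,0,0,0,0.2,0],[0,4.2,0,0,0,0.2,0],[0,4.2,0,0,0,0.2,0],[0,3,0,0,0,0.2,0],[0,2,0,0,0,0.2,0]]]' 20;  python3 -c "
from h import *
st();plan([(.506,-.292,.25,-90),(.506,-.292,.05,-90)],[4,8])"; python3 pans.py|grep -E 'carton'; python3 - <<'E'
from h import *
c=optics.read_camera("scene");W=cloud(c)
for k in clusters(W,.054,.073,100,(.35,.6,.28,.5)):print("traycarton",*k[:5])
E
```

```text
t: 26.2
tool_pos: [0.5275, 0.0697, 0.2744]
orientation: [-1.225, 1.18, -1.178]
force: [1.5, -0.4, -0.2]
opening: 0.0929
t: 27.0
tool_pos: [0.5314, -0.2471, 0.2694]
orientation: [-1.212, 1.207, -1.2]
force: [-0.1, -0.4, 0.0]
opening: 0.0928
t 27.0 tcp [ 0.5314 -0.2471  0.2694] yawx -89.56 down [-0.002  0.003 -1.   ] F [-0.05 -0.44  0.04] open 0.0928 q [-0.52  0.08  1.47  0.    1.6   1.04]
[1.12, 0.48, -0.64, 0.13, 0.11, -0.19]
[1.12, 0.49, -0.64, 0.0, 0.11, 0.0]
[1.12, 0.49, -0.64, 0.0, 0.11, 0.0]
[1.12, 0.49, -0.64, 0.0, 0.11, 0.0]
[0.0, 2.5, 0.0, 0.0, 0.0, 0.0]
[0.0, 2.5, 0.0, 0.0, 0.0, 0.0]
[0.0, 2.5, 0.0, 0.0, 0.0, 0.0]
[0.0, 2.5, 0.0, 0.0, 0.0, 0.0]
[0.0, 2.5, 0.0, 0.0, 0.0, 0.0]
[0.0, 2.5, 0.0, 0.0, 0.0, 0.0]
[0.0, 2.5, 0.0, 0.0, 0.0, 0.0]
[0.0, 2.5, 0.0, 0.0, 0.0, 0.0]
scene carton 292 [ 0.388 -0.336] [0.068 0.059] 89.1 0.061
scene carton 324 [ 0.447 -0.414] [0.06 0.07] 3.4 0.061
scene carton 353 [ 0.508 -0.294] [0.061 0.068] 2.8 0.061
scene carton 365 [ 0.564 -0.405] [0.07 0.06] 89.8 0.061
top carton 330 [ 0.505 -0.291] [0.057 0.067] 3.4 0.06
top carton 351 [ 0.446 -0.41 ] [0.055 0.069] 2.5 0.059
top carton 234 [ 0.386 -0.337] [0.055 0.06 ] 0.3 0.059
traycarton 509 [0.514 0.393] [0.059 0.067] 1.6 0.066
```

```bash
python3 -m creep '[[[0,1.2,1,-0.7,0,0.1,-0.2],[0,1.2,1,-0.7,0,0.1,0],[0,1.2,1,-0.6,0,0.1,0],[0,0.9,1.5,-0.5,0,0.1,0],[0,0,2,0,0,0,0],[0,0,2,0,0,0,0],[0,0,2,0,0,0,0],[0,0,1,0,0,0,0]]]' 20;  python3 -c "
from h import *
st();plan([(.506,-.292,.05,-90)],[5])"
```

```text
t: 27.95
tool_pos: [0.5021, -0.2924, 0.1443]
orientation: [-1.212, 1.21, -1.205]
force: [-0.1, 0.6, -0.3]
opening: 0.0926
t 27.95 tcp [ 0.5021 -0.2924  0.1443] yawx -89.85 down [-0.004  0.001 -1.   ] F [-0.07  0.59 -0.31] open 0.0926 q [-0.61  0.14  1.64 -0.    1.37  0.95]
[-0.01, 1.89, 0.08, 0.2, 0.03, -0.07]
[-0.01, 1.89, 0.08, 0.0, 0.03, 0.0]
[-0.01, 1.89, 0.08, 0.0, 0.03, 0.0]
[-0.01, 1.89, 0.08, 0.0, 0.03, 0.0]
[-0.01, 1.89, 0.08, 0.0, 0.03, 0.0]
```

```bash
python3 -m creep '[[[0,0,2,0.1,0.2,0,0],[0,0,2.4,0.1,0,0,0],[0,0,2.2,0,0,0,0],[0,0,2,0,0,0,0],[0,0,1.5,0,0,0,0],[0,0,0.8,0,0,0,0],[0,0,0.3,0,0,0,0],[0,0,0,0,0,0,0]]]' 20;  python3 -c "
from h import *
st()"
```

```text
t: 28.75
tool_pos: [0.5011, -0.2925, 0.024]
orientation: [-1.21, 1.211, -1.204]
force: [-0.1, 0.3, 0.2]
opening: 0.0933
t 28.75 tcp [ 0.5011 -0.2925  0.024 ] yawx -89.88 down [-0.002  0.003 -1.   ] F [-0.1   0.27  0.18] open 0.0933 q [-0.62  0.27  1.72  0.    1.15  0.95]
```

```bash
python3 -m creep '[[[0,0,-0.6,0.4,0,0,0],[0,0,-0.2,0,0,0,0],[1,0,0,0,0,0,0],[1,0,0,0,0,0,0],[1,0,0,0,0,0,0],[1,0,0,0,0,0,0],[1,0,0,0,0,0,0],[1,0,0,0,0,0,0]]]' 20; python3 -c "from h import *
st()";python3 -m creep '[[[1,0,-0.5,0,0,0,0],[1,0,-0.7,0,0,0,0],[1,0,-0.5,0,0,0,0],[1,0,-0.2,0,0,0,0],[1,0,0,0,0,0,0],[1,0,0,0,0,0,0],[1,0,0,0,0,0,0],[1,0,0,0,0,0,0]]]' 20; python3 weigh.py
```

```text
t: 29.55
tool_pos: [0.5084, -0.2943, 0.0373]
orientation: [-1.208, 1.204, -1.21]
force: [-0.7, 0.2, 0.8]
opening: 0.0663
t 29.55 tcp [ 0.5084 -0.2943  0.0373] yawx -89.86 down [ 0.004 -0.001 -1.   ] F [-0.69  0.24  0.76] open 0.0663 q [-0.61  0.27  1.7   0.    1.17  0.95]
t: 30.35
tool_pos: [0.5068, -0.2934, 0.0562]
orientation: [-1.209, 1.207, -1.207]
force: [-0.3, 0.8, -3.5]
opening: 0.0668
t 30.55 tcp [ 0.5069 -0.2934  0.0562] yawx -89.86 down [ 0.001  0.001 -1.   ] F [-0.29  0.34 -2.78] open 0.0661 q [-0.61  0.24  1.69  0.    1.21  0.95]
mean F [ 0.46 -0.06 -3.01] sd [0.44 0.53 0.13]
```

```bash
python3 -m creep '[[[1,0,-2,0,0,0,0],[1,0,-3.5,0,0,0,0],[1,0,-3.8,0,0,0,0],[1,0,-3.8,0,0,0,0],[1,0,-3.8,0,0,0,0],[1,0,-3.5,0,0,0,0],[1,0,-2,0,0,0,0],[1,0,0,0,0,0,0]]]' 30; python3 -c "
from h import *
st();plan([(.422,.386,.28,-86.6)],[19])"
```

```text
t: 31.35
tool_pos: [0.5049, -0.2924, 0.2858]
orientation: [-1.21, 1.213, -1.202]
force: [0.4, -0.7, -3.5]
opening: 0.0662
t 31.35 tcp [ 0.5049 -0.2924  0.2858] yawx -89.87 down [-0.004  0.004 -1.   ] F [ 0.4  -0.7  -3.51] open 0.0662 q [-0.61  0.08  1.45  0.    1.63  0.95]
[-3.57, 0.05, -0.43, 0.25, -0.17, -0.26]
[-3.57, 0.03, -0.42, 0.0, -0.17, 0.0]
[-3.57, 0.03, -0.41, 0.0, -0.17, 0.0]
[-3.58, 0.03, -0.4, 0.0, -0.17, 0.0]
[-3.58, 0.03, -0.39, 0.0, -0.17, 0.0]
[-3.58, 0.03, -0.37, 0.0, -0.17, 0.0]
[-3.58, 0.03, -0.36, 0.0, -0.17, 0.0]
[-3.58, 0.03, -0.35, 0.0, -0.17, 0.0]
[-3.58, 0.03, -0.34, 0.0, -0.17, 0.0]
[-3.58, 0.03, -0.33, 0.0, -0.17, 0.0]
[-3.58, 0.03, -0.32, 0.0, -0.17, 0.0]
[-3.58, 0.03, -0.31, 0.0, -0.17, 0.0]
[-3.58, 0.03, -0.3, 0.0, -0.17, 0.0]
[-3.59, 0.03, -0.29, 0.0, -0.17, 0.0]
[-3.59, 0.03, -0.28, 0.0, -0.17, 0.0]
[-3.59, 0.03, -0.27, 0.0, -0.17, 0.0]
[-3.59, 0.03, -0.26, 0.0, -0.17, 0.0]
[-3.59, 0.03, -0.25, 0.0, -0.17, 0.0]
[-3.59, 0.03, -0.23, 0.0, -0.17, 0.0]
```

```bash
python3 -m creep '[[[1,-2,0,-0.4,0,-0.2,-0.3],[1,-3.5,0,-0.4,0,-0.2,0],[1,-3.6,-0.1,-0.4,0,-0.2,0],[1,-3.6,-0.1,-0.4,0,-0.2,0],[1,-3.6,-0.1,-0.4,0,-0.2,0],[1,-3.6,-0.1,-0.3,0,-0.2,0],[1,-3.6,-0.1,-0.3,0,-0.2,0],[1,-3.6,-0.1,-0.3,0,-0.2,0]]]' 30;  python3 -c "
from h import *
st();plan([(.422,.386,.28,-86.6)],[11])"
```

```text
t: 32.15
tool_pos: [0.467, -0.0161, 0.2781]
orientation: [-1.231, 1.206, -1.182]
force: [0.1, 0.2, -2.1]
opening: 0.0663
t 32.15 tcp [ 0.467  -0.0161  0.2781] yawx -88.67 down [-0.017  0.002 -1.   ] F [ 0.13  0.21 -2.1 ] open 0.0663 q [-0.14 -0.23  1.75 -0.    1.64  1.4 ]
[-3.66, -0.0, -0.32, 0.99, -0.19, -0.16]
[-3.66, -0.02, -0.31, 0.0, -0.19, 0.0]
[-3.67, -0.02, -0.3, 0.0, -0.19, 0.0]
[-3.67, -0.02, -0.29, 0.0, -0.19, 0.0]
[-3.67, -0.02, -0.28, 0.0, -0.19, 0.0]
[-3.67, -0.02, -0.26, 0.0, -0.19, 0.0]
[-3.67, -0.02, -0.25, 0.0, -0.19, 0.0]
[-3.67, -0.02, -0.24, 0.0, -0.19, 0.0]
[-3.67, -0.02, -0.23, 0.0, -0.19, 0.0]
[-3.67, -0.02, -0.22, 0.0, -0.19, 0.0]
[-3.67, -0.02, -0.2, 0.0, -0.19, 0.0]
```

```bash
python3 -m creep '[[[1,-3.6,-0.1,-0.3,0.5,-0.2,-0.2],[1,-3.6,-0.1,-0.3,0.5,-0.2,0],[1,-3.6,-0.1,-0.3,0,-0.2,0],[1,-3.6,-0.1,-0.3,0,-0.2,0],[1,-3.6,-0.1,-0.2,0,-0.2,0],[1,-3.6,-0.1,-0.2,0,-0.2,0],[1,-3.6,-0.1,-0.2,0,-0.2,0],[1,-3.6,-0.1,-0.2,0,-0.2,0]]]' 30;  python3 -c "
from h import *
st();plan([(.422,.386,.24,-86.6),(.422,.386,.12,-86.6)],[4,4])"
```

```text
t: 32.95
tool_pos: [0.4285, 0.2818, 0.2709]
orientation: [-1.247, 1.18, -1.167]
force: [0.5, -0.2, -2.9]
opening: 0.0662
t 32.95 tcp [0.4285 0.2818 0.2709] yawx -87.02 down [-0.014 -0.004 -1.   ] F [ 0.48 -0.16 -2.86] open 0.0662 q [ 0.48 -0.11  1.65  0.    1.61  2.  ]
[-2.61, 0.76, -0.02, 0.83, -0.11, 0.19]
[-2.61, 0.77, -0.02, 0.0, -0.1, 0.0]
[-2.61, 0.77, -0.02, 0.0, -0.1, 0.0]
[-2.61, 0.77, -0.01, 0.0, -0.1, 0.0]
[0.0, 3.0, 0.0, 0.0, 0.0, 0.0]
[0.0, 3.0, 0.0, 0.0, 0.0, 0.0]
[0.0, 3.0, 0.0, 0.0, 0.0, 0.0]
[0.0, 3.0, 0.0, 0.0, 0.0, 0.0]
```

```bash
python3 -m creep '[[[1,-2.6,0.5,0,0.8,-0.1,0.2],[1,-2.6,0.8,0,0,-0.1,0],[1,-2.4,0.8,0,0,-0.1,0],[1,-1.5,1,0,0,0,0],[1,-0.6,2,0,0,0,0],[1,0,2.2,0,0,0,0],[1,0,2,0,0,0,0],[1,0,0.5,0,0,0,0]]]' 30;  python3 -c "
from h import *
st();plan([(.422,.386,.12,-86.6),(.422,.386,.05,-86.6)],[2,5])"
```

```text
t: 33.75
tool_pos: [0.4143, 0.385, 0.1537]
orientation: [-1.255, 1.167, -1.16]
force: [-1.4, -0.4, -2.4]
opening: 0.0662
t 33.75 tcp [0.4143 0.385  0.1537] yawx -86.24 down [-0.014 -0.008 -1.   ] F [-1.4  -0.39 -2.44] open 0.0662 q [0.66 0.1  1.66 0.   1.4  2.16]
[-0.04, 1.68, 0.41, 0.81, 0.18, 0.4]
[-0.03, 1.68, 0.39, 0.0, 0.18, 0.0]
[0.0, 1.4, 0.0, 0.0, 0.0, 0.0]
[0.0, 1.4, 0.0, 0.0, 0.0, 0.0]
[0.0, 1.4, 0.0, 0.0, 0.0, 0.0]
[0.0, 1.4, 0.0, 0.0, 0.0, 0.0]
[0.0, 1.4, 0.0, 0.0, 0.0, 0.0]
```

```bash
python3 -m creep '[[[1,0,1.4,0.4,0.8,0.2,0.4],[1,0,1.7,0.4,0,0.2,0],[1,0,1.7,0,0,0,0],[1,0,1.7,0,0,0,0],[1,0,1.2,0,0,0,0],[1,0,0.8,0,0,0,0],[1,0,0.3,0,0,0,0],[1,0,0,0,0,0,0]]]' 30;  python3 -c "
from h import *
st();plan([(.422,.386,.042,-86.6)],[4])"
```

```text
t: 34.55
tool_pos: [0.42, 0.383, 0.0583]
orientation: [-1.242, 1.168, -1.167]
force: [1.0, -0.3, -2.3]
opening: 0.0662
t 34.55 tcp [0.42   0.383  0.0583] yawx -86.7 down [-0.004 -0.004 -1.   ] F [ 1.04 -0.33 -2.29] open 0.0662 q [ 0.65  0.2   1.74 -0.    1.21  2.16]
[-0.07, 0.41, 0.05, 0.26, -0.02, 0.19]
[-0.07, 0.41, 0.05, 0.0, -0.02, 0.0]
[-0.07, 0.41, 0.05, 0.0, -0.02, 0.0]
[-0.07, 0.41, 0.05, 0.0, -0.02, 0.0]
```

```bash
python3 -m creep '[[[1,-0.1,0.5,0,0.2,0,0.2],[1,-0.1,0.4,0,0,0,0],[1,0,0.3,0,0,0,0],[1,0,0.3,0,0,0,0],[1,0,0.1,0,0,0,0],[1,0,0.1,0,0,0,0],[1,0,0,0,0,0,0],[1,0,0,0,0,0,0]]]' 30;  python3 -c "
from h import *
st();plan([(.422,.386,.042,-86.6)],[4])"
```

```text
t: 35.35
tool_pos: [0.4216, 0.3866, 0.0427]
orientation: [-1.231, 1.166, -1.166]
force: [-0.0, -0.0, -3.4]
opening: 0.066
t 35.35 tcp [0.4216 0.3866 0.0427] yawx -86.69 down [ 0.003  0.003 -1.   ] F [-0.02 -0.02 -3.39] open 0.066 q [0.65 0.22 1.74 0.   1.17 2.16]
[0.02, 0.02, 0.01, -0.18, -0.02, -0.18]
[0.02, 0.02, 0.01, 0.0, -0.02, 0.0]
[0.02, 0.02, 0.01, 0.0, -0.02, 0.0]
[0.02, 0.02, 0.01, 0.0, -0.02, 0.0]
```

```bash
python3 -m creep '[[[1,0,0.2,0,0,0,0],[1,0,0.2,0,0,0,0],[0,0,0,0,0,0,0],[0,0,0,0,0,0,0],[0,0,0,0,0,0,0],[0,0,0,0,0,0,0],[0,0,0,0,0,0,0],[0,0,-0.5,0,0,0,0]]]' 30;python3 -m creep '[[[0,0,-2,0,0,0,0],[0,0,-3,0,0,0,0],[0,0,-3.5,0,0,0,0],[0,0,-3.5,0,0,0,0],[0,0,-3.5,0,0,0,0],[0,0,-3.5,0,0,0,0],[0,0,-3,0,0,0,0],[0,0,0,0,0,0,0]]]' 30; python3 -m creep '[[[0,3,0,0,0,0,0],[0,4,0,0,0,0,0],[0,4,0,0,0,0,0],[0,4,0,0,0,0,0],[0,4,0,0,0,0,0],[0,4,0,0,0,0,0],[0,4,0,0,0,0,0],[0,3,0,0,0,0,0]]]'; python3 pans.py; python3 - <<'E'
from h import *
c=optics.read_camera("scene");W=cloud(c)
for k in clusters(W,.054,.073,100,(.35,.6,.28,.5)):print("traycarton",*k[:5])
E
```

```text
t: 36.15
tool_pos: [0.4235, 0.3879, 0.0486]
orientation: [-1.227, 1.164, -1.166]
force: [-0.0, -0.2, -0.0]
opening: 0.0929
t: 36.95
tool_pos: [0.4207, 0.3856, 0.2783]
orientation: [-1.23, 1.165, -1.166]
force: [-0.0, 1.0, 0.0]
opening: 0.0929
t: 37.75
tool_pos: [0.4362, 0.0793, 0.2734]
orientation: [-1.235, 1.161, -1.158]
force: [0.3, -0.8, -0.6]
opening: 0.0931
t 37.75 tcp [0.4362 0.0793 0.2734] yawx -86.23 down [ 0.002  0.005 -1.   ] F [ 0.35 -0.79 -0.6 ] open 0.0931 q [ 0.06 -0.32  1.83  0.    1.63  1.57]
scene handle 329 [ 0.616 -0.088] [0.021 0.123] 87.1 0.166
scene handle 359 [0.627 0.138] [0.02  0.126] 86.9 0.166
scene rim 516 [ 0.463 -0.08 ] [0.148 0.147] 30.9 0.132 [ 0.4640241  -0.07998534] 0.07175724451500137
scene rim 308 [0.476 0.147] [0.129 0.126] 19.2 0.126 [0.47557054 0.14642573] 0.061812632540759554
scene carton 312 [ 0.386 -0.336] [0.07  0.062] 88.5 0.061
scene carton 325 [ 0.448 -0.413] [0.06  0.069] 3.4 0.061
scene carton 364 [ 0.564 -0.405] [0.069 0.059] 89.1 0.061
top handle 261 [0.624 0.14 ] [0.02  0.125] 86.0 0.165
top handle 256 [ 0.612 -0.086] [0.02  0.126] 87.0 0.165
top rim 90 [ 0.518 -0.055] [0.03  0.105] 23.1 0.133 [ 0.47860892 -0.07309711] 0.05679008935875517
top rim 27 [ 0.489 -0.143] [0.046 0.007] 24.0 0.133 [ 0.47822511 -0.11540329] 0.03203818072079491
top rim 68 [ 0.404 -0.064] [0.112 0.029] 75.3 0.135 [ 0.45916473 -0.07746037] 0.06978880868070371
top carton 335 [ 0.563 -0.402] [0.067 0.057] 88.7 0.059
top carton 337 [ 0.446 -0.411] [0.056 0.069] 1.7 0.059
top carton 338 [ 0.387 -0.334] [0.055 0.067] 0.9 0.06
traycarton 462 [0.421 0.385] [0.06  0.067] 6.1 0.066
traycarton 509 [0.515 0.392] [0.061 0.068] 3.1 0.066
```

View pics/last_scene.png

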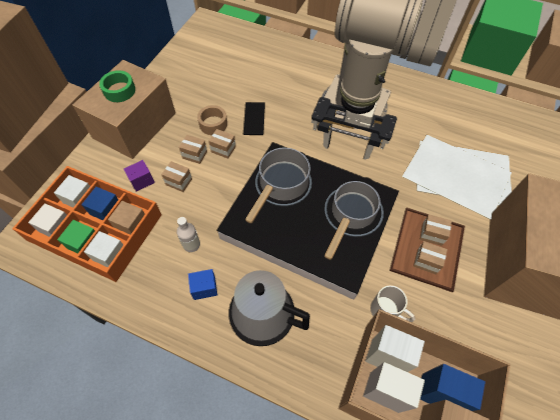

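The picture shows both handles pointing to the hob's back, at (260,203) and (337,238). Two cartons stand on the tray at (436,230) and (431,258), and three are on the table. The mug and bottle are upright, and the gripper is clear of everything.

```bash
python3 -c "
from plant import robot
print(robot.close_job())"
```

```text
the job is handed in; nothing more can be done
None
```

I turned both pan handles to the back of the hob, then stood the two full cartons on the tray, and handed the job in at about 38 s. No verdict was reported.

**Pans:** I held each one by its handle and swung it without lifting it. In the last check the handles were within about 2° of the hob's axis. The saucepan was about 3 mm from its zone centre and the milk pan about 7 mm. That pan reading differs by 2–3 mm between the two cameras.

**Cartons:** The first two I lifted read about 3.4 N and 3.0 N, so both are full. They stand upright on the tray floor, within about 50 mm of its centre. The other three stand on the table beside the hob.

**Not checked:** I did not lift the three remaining cartons. I took them as empty because the task says at most two are full.

**Other notes:** One of those three was knocked about 4 cm aside during the run and is still upright. The mug and bottle are standing, and the gripper was clear of everything when I handed in.

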